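Square up new notebooks in the tray and put them to press under binder's weights

TASK

Put the new notebooks to press: lay every notebook flat in the squaring tray, side by side with one short end towards the fixed fence, then slide the size gauge by its knob fully home to its end stop so that they are all squared up. Only after that, take one weight for each notebook off the rack, by pressing the hook's sprung keepers back with the weight's bail before lifting it clear, and set it down gently, lengthwise on the middle of the notebook. Leave a weight that is not needed on its hook, and do not disturb the paste jar, the knife or the bone folder.

Things in the scene. Friction and masses are not known exactly. Their poses are not given: they have to be found in the camera images.
- notebook_1: a new hardback pocket notebook lying flat, 110 long x 60 wide x 20 mm thick, about 0.1 kg, rigid; kraft paper boards, a dark cloth spine along one long edge. Origin at the centre of its underside, x along the 110 mm length, z up. Two or three notebooks are present at the start, the others absent
- notebook_2: a new hardback pocket notebook lying flat, 110 long x 60 wide x 20 mm thick, about 0.1 kg, rigid; kraft paper boards, a dark cloth spine along one long edge. Origin at the centre of its underside, x along the 110 mm length, z up. Two or three notebooks are present at the start, the others absent
- notebook_3: a new hardback pocket notebook lying flat, 110 long x 60 wide x 20 mm thick, about 0.1 kg, rigid; kraft paper boards, a dark cloth spine along one long edge. Origin at the centre of its underside, x along the 110 mm length, z up. Two or three notebooks are present at the start, the others absent
- weight_1: a binder's weight, about 0.76 kg: iron block 44 (x) x 88 (y) x 24 mm with a rigid steel bail: upright rods at y = -39 and +39 mm joined by a level bar along y, 9 mm thick, its centre 80 mm above the block's underside; window under the bar 51 mm high. Origin at the centre of the block's underside. Hangs on a rack hook at the start; held by the bar it swings about it and hangs level
- weight_2: a binder's weight, about 0.76 kg: iron block 44 (x) x 88 (y) x 24 mm with a rigid steel bail: upright rods at y = -39 and +39 mm joined by a level bar along y, 9 mm thick, its centre 80 mm above the block's underside; window under the bar 51 mm high. Origin at the centre of the block's underside. Hangs on a rack hook at the start; held by the bar it swings about it and hangs level
- weight_3: a binder's weight, about 0.76 kg: iron block 44 (x) x 88 (y) x 24 mm with a rigid steel bail: upright rods at y = -39 and +39 mm joined by a level bar along y, 9 mm thick, its centre 80 mm above the block's underside; window under the bar 51 mm high. Origin at the centre of the block's underside. Hangs on a rack hook at the start; held by the bar it swings about it and hangs level
- tray: squaring tray, fixed: plywood board 190 (x) x 330 (y) x 10 mm, open at both y ends; along its +x edge a wooden fence, top 36 mm above the table, inner face at x = +83 mm. Origin at the centre of the board's underside; notebooks lie at z = 10 mm between fence and gauge. Room for three side by side along y, about 30 mm apart
- gauge (a joint): the tray's size gauge, m: an aluminium bar along y across the tray, top 28.5 mm above the table, sliding along tray x towards the fence. 0 = fully open, its face at tray x = -65 mm; 0.035 = home at its end stop, face at x = -30 mm, 113 mm from the fence. Stays where left; takes about 3 N, a little more when it pushes notebooks. Starts at 0.004 to 0.022
- gauge_knob (a point): middle of the gauge's round black knob, 24 mm thick, on a tab at the middle of the bar, 33 mm behind the bar's face (tray -x); the knob spans 26 to 54 mm above the table, this point is at 42 mm. Axes as the tray
- rack: weight rack, fixed: a low green bench stand 330 mm wide (y), open front towards -x; cross rail at x = 71 to 89 mm, top 113 mm above the table. Origin at the table under the middle hook's seat; hooks 1, 2, 3 at y = +102, 0, -102 mm. The bails lie along y in the hooks and cannot be lifted straight up, as the hooks' noses overhang them in front
- keeper_2l (a joint): angle (rad) of one of the brass sprung keepers, here hook 2's left one; every hook plate has one. It hangs from a pin at hook x = +28 mm, 30 mm above the bar's centre, its end just behind the bar; 0 = closed, about 0.3 with the bar pushed 14 mm back, 0.52 at most. Pushing it back takes 1 to 2 N; it springs closed again
- hook_1 (a point): centre of the bail's bar seated in hook 1 (weight_1 starts there), 118 mm above the table; x points to the back of the rack, y along the bar. Each hook is a yoke of two steel plates, 26 to 31 mm either side of this point; fingers fit between them. At each plate's front a nose (x from -12, top 11.5 mm above the bar's centre) has a lip over the bar as far as x = +4 mm.
- hook_2 (a point): centre of the bail's bar seated in hook 2 (weight_2 starts there), 118 mm above the table; x points to the back of the rack, y along the bar. To unhook: push the bar back to x = 14 mm (10 to 18), raise it 26 mm (18 to 34; higher, the block meets the plates), draw it forward to x = -60 mm, where the block is clear of the plates, then up.
- hook_3 (a point): centre of the bail's bar seated in hook 3 (weight_3 starts there), 118 mm above the table; x points to the back of the rack, y along the bar. Behind the bar the plates' shanks stand at x = 30 to 42 mm, as high as 36 mm above this point.
- paste_jar: a glass jar of paste with a white lid, 68 mm across, 85 mm high, at the far right. Origin at its underside. Bystander
- knife: a yellow and black utility knife lying on the table between the robot and the tray, 160 mm long, 16 mm high. Bystander
- bone_folder: a flat white bone folder, 150 x 20 x 4 mm, at the far edge of the work. Bystander
There are look-alikes about, which are no part of the job. Leave any blue, purple or red look-alike of the weight_3 alone.

How it is judged:
By the outcome, as a careful person would: the job done as asked, in the order asked, and still so for the second after the job is handed in, with the robot touching nothing.
Of notebook_1, notebook_2, notebook_3 only 2 to 3 are there at a start; the rules pass over those that are not, and their reading is None.
At some moment in a run one of notebook_1, notebook_2, notebook_3 may be knocked a few centimetres aside while the robot is not near it.
It also fails if it takes over 210 s, if anything falls off the work surface, if the arm or the gripper's body presses on something with over 40 N, if the wrist force passes 120 N, or if a joint passes its speed limit or range.

ROBOT

A 6-joint arm with a two-finger parallel gripper is mounted at the origin on the work surface. World frame = base frame: x ahead of the robot, y to its left, z up, the work surface at z = 0. Lengths are in m, angles in rad, forces in N, time in s.
With the tool pointing down it reaches from about 0.325 to 0.85 m from the base axis. Payload 15.5 kg.
Tool frame: the origin (TCP) lies midway between the tips of the shut fingers; the grasp point (between the pads) lies 19 mm behind it; z points along the fingers, y is the line along which they close (so a half turn about z gives the same grasp; the last joint's range is limited). The gripper opens to 91 mm and grips with 3 to 60 N. Pads are 32 mm wide; open, the fingers measure 118 mm over their backs; the gripper's body (76 mm by 178 mm) begins 60 mm behind the grasp point.
Start: joints at [-1.413, 0.494, 1.345, -0, 1.302, -0.096], TCP at [0.157, -0.605, 0.214] pointing down, gripper open.
Joint ranges: [-2.91, 2.91], [-0.82, 2.16], [0.22, 2.67], [-1.22, 4.37], [0.12, 2.79], [-3.08, 3.08]. Speed limits (rad/s): [1.89, 1.89, 2.57, 3.01, 3.01, 3.01].

INTERFACE

Orientations are given as a unit quaternion [x, y, z, w].
In Python, from cell import arm gives the robot as it stands. The module is installed in compiled form; this text tells all that it offers.
- The arm moves only by the tool apply_moves, never from a script. Its argument "increments" is text: rows parted by semicolons, each of 5 numbers parted by spaces: the shift along the world's x, y, z in units of 30 cm (1.0 is 30 cm), then the turn about the world's z in units of pi/2 rad (1.0 is pi/2 rad), then the opening, from -1 (shut) to 1 (fully open). In form: tx ty tz spin gripper; .... A call has exactly 8 rows; each row is the pose to reach, as a shift and turn from the pose commanded when the call began; what a row does not reach only later rows make up. A row lasts 1/8 s, in which the tool goes at most 62.5 mm and 10.7 degrees, less where a joint would pass 70% of its speed; a pose out of reach is approached as far as the arm can. A call with a number of a shift or a turn outside -1 to 1 is refused whole. A call with a gripper value outside its range is refused whole. The fingers move at their own pace and stop on an object; "squeeze" is the grip in N (left out, the last holds). Time passes only in rows, so rows that repeat a pose let the fingers close, or fill a call up. It gives the time, the measured TCP pose, the force, the opening and the grip force at its end, in the units of the state.
- arm.get_state(): the state, without advancing time (a new reading comes with each control period).
- arm.grab_frame(name): name is "scene" or "top"; returns the picture (400x640x3 uint8, red, green, blue); there is no depth.
- arm.calibration(name): a dict with "intrinsics" (3x3 intrinsics, pixels), "dist_coeffs" ([k1, k2, p1, p2, k3] as OpenCV has them; the pictures are not rectified), "pose" (4x4, takes a point from camera to world coordinates). Camera axes: x right, y down, z forward; pixel columns grow to the right and rows downward; lengths in m; the calibration is good to about 2 mm. A picture is of the moment at which its call begins. calibration takes no time and is no camera call.
- arm.job_done(): hands the job in; it is judged then, once.
The state is a dict: "clock": time; "joint_pos": joint angles; "qvel": joint speeds; "tau": joint torques, N m; "ee_pos": TCP position; "ee_rot": TCP orientation; "contact_force": force on the tool from outside, world axes, zero at the start; "torque": the same for the moment, N m; "opening": opening from 0.0 (shut) to 1.0 (fully open); "gripper_force": force on a finger pad.
Only numpy, scipy, OpenCV 4.12 (cv2) and the standard library are available. Lean on these libraries where they do the work, as an engineer would, in place of code of your own. Each camera call takes 0.05 s, during which the arm holds its last target. There are 200 camera calls.

## Working session

There is one attempt and no reset: what is moved stays moved. The work goes in short steps, Python scripts to look and compute and a tool call to move; the robot and the scene stay as the last step left them, time stands still between calls to the robot, and variables do not carry over. Pictures are saved under pics/ and viewed, at most 14 in all, crops included, and the job is handed in when it is done.

Besides the shell and the picture viewer there is one more tool, called by a JSON object that holds its "fn" and its "kwargs". apply_moves: Moves the arm, as the interface text tells. Shifts and turns lie within -1 to 1; 1 stands for 30 cm of shift or pi/2 rad of turn. Its arguments: {"type":"object","properties":{"increments":{"type":"string"},"squeeze":{"type":"number"}},"required":["increments"]}

```bash
mkdir -p pics
python3 - <<'E'
from cell import arm
import cv2
for n in("scene","top"):
    f=arm.grab_frame(n); cv2.imwrite(f"pics/{n}0.png",f[:,:,::-1]); c=arm.calibration(n); print(n,c)
print(arm.get_state())
E
```

```text
scene {'intrinsics': array([[411.32342052,   0.        , 321.53948282],
       [  0.        , 411.32342052, 208.78249612],
       [  0.        ,   0.        ,   1.        ]]), 'dist_coeffs': array([-0.03371282,  0.        ,  0.        ,  0.        ,  0.        ]), 'pose': array([[-0.76928752,  0.5336623 , -0.35128516,  0.85714731],
       [ 0.63873257,  0.62970954, -0.44213867,  0.49380962],
       [-0.01474512, -0.56450903, -0.82529518,  0.99937917],
       [ 0.        ,  0.        ,  0.        ,  1.        ]])}
top {'intrinsics': array([[504.97185038,   0.        , 320.72202478],
       [  0.        , 504.97185038, 195.33581839],
       [  0.        ,   0.        ,   1.        ]]), 'dist_coeffs': array([-0.16503565,  0.        ,  0.        ,  0.        ,  0.        ]), 'pose': array([[-1.37588332e-03, -9.91960774e-01,  1.26538253e-01,
         2.96209559e-01],
       [-9.99874143e-01, -6.35313340e-04, -1.58522503e-02,
         2.41664603e-02],
       [ 1.58052019e-02, -1.26544139e-01, -9.91835055e-01,
         1.71279031e+00],
       [ 0.00000000e+00,  0.00000000e+00,  0.00000000e+00,
         1.00000000e+00]])}
{'clock': 0.1, 'joint_pos': array([-1.41251273e+00,  4.94076286e-01,  1.34609085e+00, -4.24019329e-05,
        1.30248911e+00, -9.55197413e-02]), 'qvel': array([ 0.00177227, -0.00128854, -0.00088587,  0.00069316, -0.00206939,
        0.00095696]), 'tau': array([ 1.45328711e-03, -8.80241776e+01, -3.82542551e+01,  7.09882379e-02,
        4.82287270e-02, -9.76983119e-05]), 'ee_pos': array([ 0.15685107, -0.60463537,  0.21341837]), 'ee_rot': array([ 9.91957930e-01,  1.26566905e-01, -3.71155368e-05, -5.30897000e-04]), 'contact_force': array([ 0.44212844, -0.14668661, -0.97072742]), 'torque': array([ 0.0350102 , -0.08279999, -0.03302063]), 'gripper_force': 0.0, 'opening': 1.0018061009499026}
```

View pics/scene0.png

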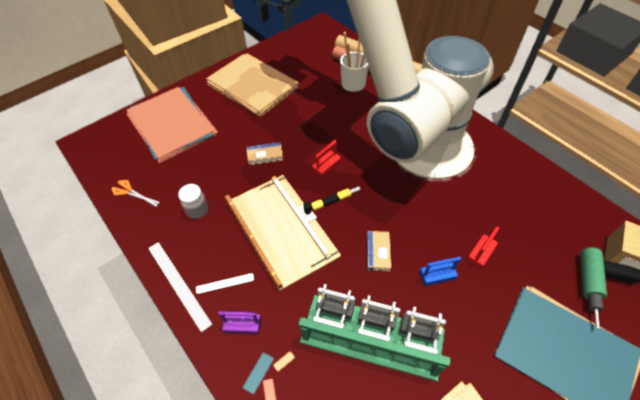

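View pics/top0.png

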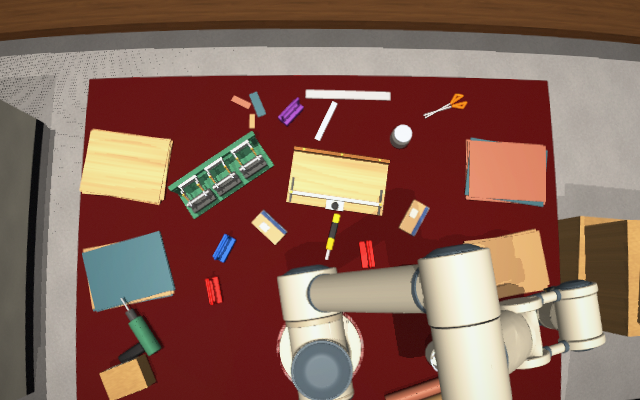

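The scene view shows two notebooks, at (265,153) and (379,250). They are at (414,217) and (268,227) in the top view. The tray is at top (338,180) and the rack at (222,175) with three grey weights. The blue, red and purple look-alikes are lying on the table. Enlarging next.

```bash
cat > h.py <<'E'
import numpy as np, cv2
from cell import arm
def rays(n,px):
    c=arm.calibration(n); u=cv2.undistortPoints(np.array(px,float).reshape(-1,1,2),c["intrinsics"],c["dist_coeffs"]).reshape(-1,2)
    P=c["pose"]; return P[:3,3],np.c_[u,np.ones(len(u))]@P[:3,:3].T
def onplane(n,px,z):
    o,d=rays(n,px); return o+d*((z-o[2])/d[:,2])[:,None]
def proj(n,pts):
    c=arm.calibration(n); T=np.linalg.inv(c["pose"]); 
    return cv2.projectPoints(np.array(pts,float).reshape(-1,1,3),cv2.Rodrigues(T[:3,:3])[0],T[:3,3],c["intrinsics"],c["dist_coeffs"])[0].reshape(-1,2)
def kraft(n,im,box):  # big kraft/tan blobs in box, minAreaRect
    x0,y0,x1,y1=box
    s=cv2.cvtColor(im,cv2.COLOR_RGB2HSV)[y0:y1,x0:x1]
    return s
E
python3 - <<'E'
import cv2
t=cv2.imread("pics/top0.png"); s=cv2.imread("pics/scene0.png")
cv2.imwrite("pics/topc.png",cv2.resize(t[120:260,165:435],None,fx=2.96,fy=2.96,interpolation=cv2.INTER_CUBIC))
cv2.imwrite("pics/scenec.png",cv2.resize(s[135:385,220:460],None,fx=2.4,fy=2.4,interpolation=cv2.INTER_CUBIC))
E
```

```text
(no output)
```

View pics/topc.png

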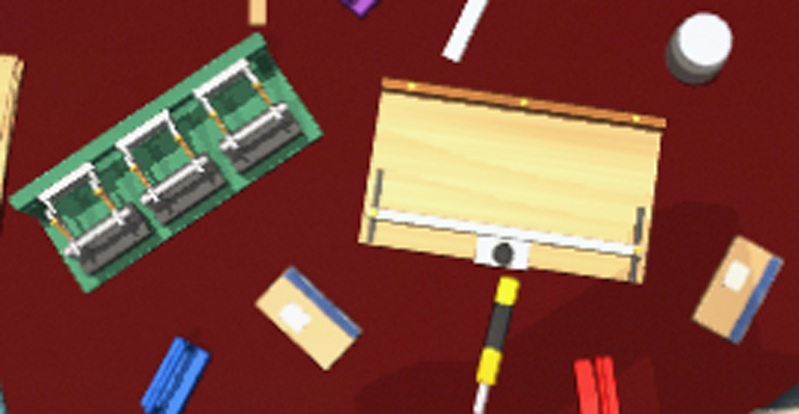

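View pics/scenec.png

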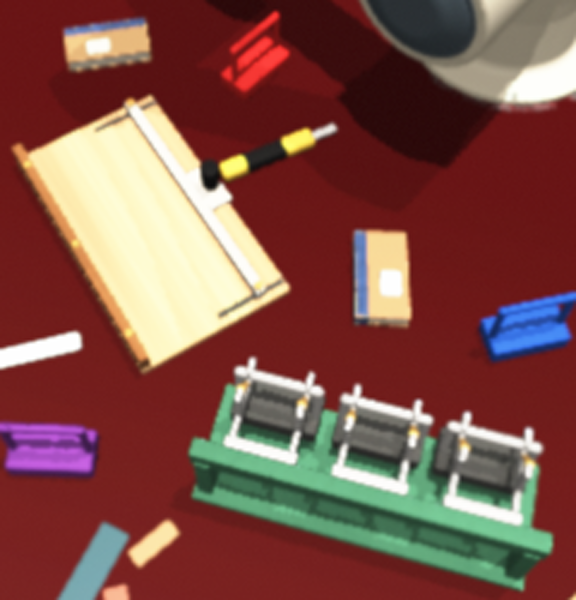

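Top crop: the tray's wood quad has its fence at the upper edge, and the knob is at crop (503,253) with the knife just below it at (510,280). The notebooks are at crop (308,317) and (738,290), and the three weights on the rack have their fronts to the lower right. Next: measure the notebooks and tray, and zoom in on the rack.

```bash
cat > m.py <<'E'
from h import *
def rects(n,im,box,z,amin=150):
    x0,y0,x1,y1=box; h=cv2.cvtColor(im,cv2.COLOR_RGB2HSV)
    H,S,V=cv2.split(h)
    m=(((H>8)&(H<35)&(V>110))|((H>95)&(H<125)&(V>60)&(S>60))|((S<60)&(V>150))).astype(np.uint8)
    k=np.zeros_like(m);k[y0:y1,x0:x1]=m[y0:y1,x0:x1]
    out=[]
    for c in cv2.findContours(k,cv2.RETR_EXTERNAL,cv2.CHAIN_APPROX_NONE)[0]:
        if cv2.contourArea(c)<amin: continue
        P=onplane(n,c.reshape(-1,2),z)[:,:2]
        r=cv2.minAreaRect((P*1000).astype(np.float32)); 
        out.append((c.reshape(-1,2).mean(0).round(),np.round(r[0],1),np.round(r[1],1),round(r[2],1)))
    return out
E
python3 - <<'E'
from m import *
t=cv2.imread("pics/top0.png")[:,:,::-1]; s=cv2.imread("pics/scene0.png")[:,:,::-1]
print("top nb",*rects("top",t,(245,200,295,250),.02),*rects("top",t,(395,195,440,240),.02),sep="\n")
print("sc nb",*rects("scene",s,(240,135,290,170),.02),*rects("scene",s,(360,225,400,275),.02),sep="\n")
print("tray",*rects("top",t,(280,140,395,220),.01),sep="\n")
# hand pixels, crop topc -> full
f=lambda l:np.array(l)/2.96+[165,120]
print("board bottom corners",onplane("top",f([(360,241),(642,283)]),.01))
print("fence top outer",onplane("top",f([(383,78),(666,118)]),.036))
print("fence bottom inner",onplane("top",f([(379,92),(663,130)]),.036))
g=lambda l:np.array(l)/2.4+[220,135]
print("knob top", onplane("top",f([(503,253)]),.054),onplane("scene",g([(209,170)]),.05))
cv2.imwrite("pics/rt.png",cv2.resize(t[125:225,165:280,::-1],None,fx=6,fy=6,interpolation=cv2.INTER_CUBIC))
cv2.imwrite("pics/rs.png",cv2.resize(s[280:380,295:455,::-1],None,fx=5,fy=5,interpolation=cv2.INTER_CUBIC))
E
```

```text
top nb
(array([268., 227.]), array([404.3, 171.8]), array([114.5,  59.2]), 45.5)
(array([413., 217.]), array([ 438.5, -316.9]), array([ 60.5, 113.5]), 60.3)
sc nb
(array([265., 153.]), array([ 442.5, -314.6]), array([ 77.3, 115. ]), 60.3)
(array([379., 250.]), array([407.8, 172.6]), array([120.8,  60.8]), 47.6)
tray
(array([339., 179.]), array([563.8, -61.3]), array([332.4, 199.7]), 81.7)
board bottom corners [[ 0.4925665   0.11271698  0.01      ]
 [ 0.44413802 -0.21084374  0.01      ]]
fence top outer [[ 0.67767311  0.08650935  0.036     ]
 [ 0.63183626 -0.23832183  0.036     ]]
fence bottom inner [[ 0.66126144  0.09097833  0.036     ]
 [ 0.61779675 -0.23454486  0.036     ]]
knob top [[ 0.47408676 -0.04927934  0.054     ]] [[ 0.47764803 -0.04882604  0.05      ]]
```

View pics/rt.png

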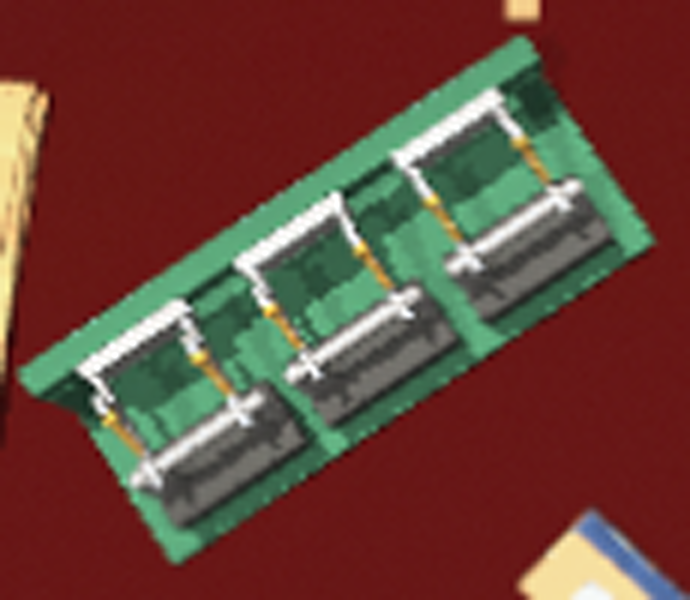

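View pics/rs.png

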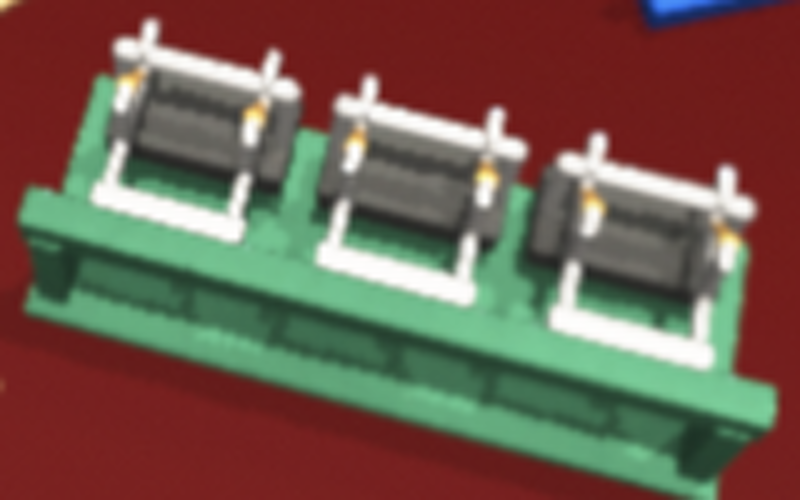

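Run:
```python
from h import *
a=np.array([(135,480),(265,395),(290,373),(423,292),(447,264),(580,187)])/6+[165,125]
b=np.array([(563,160),(750,208),(340,104),(522,150),(120,47),(295,90)])/5.0+[295,280]
b=b[[1,0,3,2,5,4]]
A=onplane("top",a,.118);B=onplane("scene",b,.118)
print(A.round(4)[:,:2]);print(B.round(4)[:,:2])
oa,da=rays("top",a);ob,db=rays("scene",b)
T=[]
for i in range(6):
    st=np.linalg.lstsq(np.c_[da[i],-db[i]],ob-oa,rcond=None)[0]; T.append((oa+st[0]*da[i]+ob+st[1]*db[i])/2)
T=np.array(T);print("tri",T.round(4))
for X in(A,B,T):
    c=(X[0::2]+X[1::2])/2; d=c[0]-c[2]; print("hooks",c.round(4)[:,:2].tolist(),"len",np.linalg.norm(d[:2]),"rack yaw deg",np.degrees(np.arctan2(-d[0],d[1])),"barlen",np.linalg.norm(X[0]-X[1]))
# green outline
for n,z in(("top",.113),):
    im=cv2.imread("pics/top0.png");h=cv2.cvtColor(im,cv2.COLOR_BGR2HSV)
    m=cv2.inRange(h,(65,70,60),(95,255,255));m[:120]=0;m[225:]=0;m[:,280:]=0
    c=max(cv2.findContours(m,0,1)[0],key=cv2.contourArea).reshape(-1,2);r=cv2.minAreaRect((onplane(n,c,z)[:,:2]*1000).astype(np.float32));print(r)
# knob masks
for n in("top","scene"):
    im=cv2.imread(f"pics/{n}0.png");g=im.max(2);x0,y0,x1,y1={"top":(326,197,342,214),"scene":(300,198,314,217)}[n]
    m=np.zeros_like(g);m[y0:y1,x0:x1]=(g[y0:y1,x0:x1]<70)*255; ys,xs=np.nonzero(m);print(n,xs.mean(),ys.mean(),len(xs),xs.min(),xs.max(),ys.min(),ys.max())
    print(onplane(n,[(xs.mean(),ys.mean())],.05))
```

```text
[[0.4682 0.4252]
 [0.514  0.356 ]
 [0.5258 0.3428]
 [0.5696 0.2721]
 [0.5848 0.2595]
 [0.6267 0.1887]]
[[0.4669 0.4262]
 [0.5135 0.3581]
 [0.5241 0.3432]
 [0.5711 0.2752]
 [0.5821 0.2572]
 [0.6295 0.1901]]
tri [[0.4678 0.4256 0.1189]
 [0.5136 0.3571 0.1167]
 [0.5252 0.343  0.1199]
 [0.57   0.2734 0.1131]
 [0.5838 0.2587 0.1235]
 [0.628  0.1889 0.1134]]
hooks [[0.4911, 0.3906], [0.5477, 0.3075], [0.6058, 0.2241]] len 0.20213315725079972 rack yaw deg 34.5589493857898 barlen 0.08295749538577443
hooks [[0.4902, 0.3921], [0.5476, 0.3092], [0.6058, 0.2237]] len 0.20432305485843408 rack yaw deg 34.451186087434756 barlen 0.08244827658353604
hooks [[0.4907, 0.3914], [0.5476, 0.3082], [0.6059, 0.2238]] len 0.20337004477187604 rack yaw deg 34.51213641494938 barlen 0.08245636991296589
((565.2029418945312, 320.15673828125), (136.79287719726562, 326.26318359375), 34.226497650146484)
top 336.0 206.8 5 333 340 202 211
[[ 0.47009511 -0.05297502  0.05      ]]
scene 307.28767123287673 207.06849315068493 73 304 311 202 213
[[ 0.47984238 -0.04515341  0.05      ]]
```

Measured:
- **Hooks:** (0.4905,0.391), (0.5477,0.308) and (0.606,0.224), rack yaw 34.5°.
- **Tray:** origin (0.5616,-0.0625), yaw -8.3°, gauge at about 0.011.
- **Notebooks:** (0.406,0.172) at 46° and (0.440,-0.317) at -29.7°.

Going to the right-hand notebook first.

{"fn": "apply_moves", "kwargs": {"increments": "0.2 0.2 0 -0.1 1; 0.4 0.4 0 -0.2 1; 0.6 0.6 0 -0.3 1; 0.8 0.8 -0.1 -0.4 1; 0.943 0.957 -0.3 -0.49 1; 0.943 0.957 -0.3 -0.49 1; 0.943 0.957 -0.3 -0.49 1; 0.943 0.957 -0.3 -0.49 1", "squeeze": 15}}

```text
clock: 1.1
ee_pos: [0.4405, -0.3151, 0.1222]
ee_rot: [0.967, -0.253, -0.001, -0.001]
contact_force: [-1.5, -0.2, 0.5]
opening: 1.0
gripper_force: 0.0
```

```bash
cat > go.py <<'E'
import sys
from h import *
from scipy.spatial.transform import Rotation as R
s=arm.get_state(); X=R.from_quat(s["ee_rot"]).as_matrix()[:,0]; psi=np.degrees(np.arctan2(X[1],X[0]))
print("t",round(s["clock"],2),"pos",s["ee_pos"].round(4),"psi",round(psi,1),"F",s["contact_force"].round(1),"open mm",round(s["opening"]*91,1),"grip",round(s["gripper_force"],1),"j6",round(s["joint_pos"][5],2))
if len(sys.argv)>4:
    a=list(map(float,sys.argv[1:5])); d=(np.array(a[:3])-s["ee_pos"])/.3; w=((a[3]-psi+180)%360-180)/90; print("units",d.round(3),round(w,3))
E
python3 go.py .440 -.317 .004 -29.7
```

```text
t 1.1 pos [ 0.4405 -0.3151  0.1222] psi -29.4 F [-1.5 -0.2  0.5] open mm 91.0 grip 0.0 j6 1.35
units [-0.002 -0.006 -0.394] -0.004
```

{"fn": "apply_moves", "kwargs": {"increments": "0 -0.004 -0.12 0 1; 0 -0.004 -0.24 0 1; 0 -0.004 -0.34 0 1; 0 -0.004 -0.39 0 1; 0 -0.004 -0.39 0 -0.1; 0 -0.004 -0.39 0 -0.1; 0 -0.004 -0.39 0 -0.1; 0 -0.004 -0.39 0 -0.1", "squeeze": 20}}

```text
clock: 2.1
ee_pos: [0.4403, -0.3195, 0.0078]
ee_rot: [0.967, -0.255, 0.001, 0.0]
contact_force: [-1.0, -0.7, 8.1]
opening: 0.658
gripper_force: 20.0
```

```bash
python3 go.py .440 -.317 .07 -29.7
```

```text
t 2.1 pos [ 0.4403 -0.3195  0.0078] psi -29.6 F [-1.  -0.7  8.1] open mm 59.9 grip 20.0 j6 1.35
units [-0.001  0.008  0.207] -0.002
```

{"fn": "apply_moves", "kwargs": {"increments": "0 0 0.1 0 -0.1; 0 0 0.3 0 -0.1; 0.1 0.15 0.35 0.08 -0.1; 0.2 0.3 0.35 0.16 -0.1; 0.3 0.46 0.35 0.237 -0.1; 0.4 0.6 0.35 0.237 -0.1; 0.459 0.697 0.3 0.237 -0.1; 0.459 0.697 0.25 0.237 -0.1"}}

```text
clock: 3.1
ee_pos: [0.5786, -0.108, 0.0818]
ee_rot: [0.998, -0.07, 0.001, -0.0]
contact_force: [0.2, -0.4, -1.1]
opening: 0.661
gripper_force: 20.0
```

```bash
python3 go.py .5779 -.1103 .018 -8.3
```

```text
t 3.1 pos [ 0.5786 -0.108   0.0818] psi -8.1 F [ 0.2 -0.4 -1.1] open mm 60.1 grip 20.0 j6 1.43
units [-0.002 -0.008 -0.213] -0.003
```

{"fn": "apply_moves", "kwargs": {"increments": "0 -0.006 -0.1 0 -0.1; 0 -0.006 -0.17 0 -0.1; 0 -0.006 -0.205 0 -0.1; 0 -0.006 -0.208 0 -0.1; 0 -0.006 -0.208 0 -0.1; 0 -0.006 -0.208 0 0.5; 0 -0.006 -0.208 0 0.5; 0 -0.006 -0.15 0 0.5"}}

```text
clock: 4.1
ee_pos: [0.5769, -0.1116, 0.0369]
ee_rot: [0.997, -0.072, -0.001, -0.0]
contact_force: [-0.2, 0.7, 0.5]
opening: 0.746
gripper_force: 0.0
```

```bash
python3 go.py .406 .172 .12 46
```

```text
t 4.1 pos [ 0.5769 -0.1116  0.0369] psi -8.2 F [-0.2  0.7  0.5] open mm 67.9 grip 0.0 j6 1.42
units [-0.57   0.945  0.277] 0.603
```

{"fn": "apply_moves", "kwargs": {"increments": "0 0 0.2 0 0.6; -0.1 0.15 0.28 0.1 1; -0.2 0.3 0.28 0.2 1; -0.3 0.45 0.28 0.3 1; -0.4 0.6 0.28 0.4 1; -0.5 0.8 0.28 0.5 1; -0.567 0.945 0.28 0.6 1; -0.567 0.945 0.28 0.6 1"}}

```text
clock: 5.1
ee_pos: [0.406, 0.1743, 0.122]
ee_rot: [0.92, 0.392, 0.0, -0.0]
contact_force: [0.6, -0.7, -0.5]
opening: 0.998
gripper_force: 0.0
```

```bash
python3 go.py .406 .172 .006 46
python3 - <<'E'
from m import *
t=arm.grab_frame("top");cv2.imwrite("pics/t1.png",t[:,:,::-1]);cv2.imwrite("pics/t1c.png",cv2.resize(t[130:260,230:400,::-1],None,fx=4,fy=4,interpolation=cv2.INTER_CUBIC))
s=arm.grab_frame("scene");cv2.imwrite("pics/s1.png",s[:,:,::-1])
E
```

```text
t 5.1 pos [0.406  0.1743 0.122 ] psi 46.1 F [ 0.6 -0.7 -0.5] open mm 90.8 grip 0.0 j6 1.04
units [ 0.    -0.008 -0.387] -0.002
```

View pics/t1c.png

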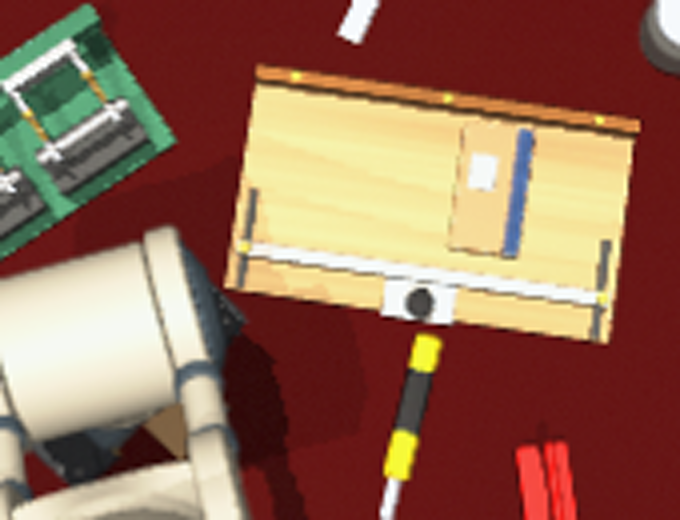

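The first notebook lies square in the tray at crop (490,190), its blue spine at (520,190), with the fence and gauge clear. Grasping the second one.

{"fn": "apply_moves", "kwargs": {"increments": "0 -0.006 -0.12 0 1; 0 -0.006 -0.24 0 1; 0 -0.006 -0.34 0 1; 0 -0.006 -0.387 0 1; 0 -0.006 -0.387 0 -0.1; 0 -0.006 -0.387 0 -0.1; 0 -0.006 -0.387 0 -0.1; 0 -0.006 -0.387 0 -0.1"}}

```text
clock: 6.2
ee_pos: [0.4079, 0.1699, 0.0055]
ee_rot: [0.921, 0.389, 0.001, 0.0]
contact_force: [-0.0, -3.0, 8.8]
opening: 0.662
gripper_force: 19.9
```

```bash
python3 go.py .5909 -.0213 .09 -8.3
```

```text
t 6.2 pos [0.4079 0.1699 0.0055] psi 45.8 F [-0.  -3.   8.8] open mm 60.2 grip 19.9 j6 1.03
units [ 0.61  -0.637  0.282] -0.601
```

{"fn": "apply_moves", "kwargs": {"increments": "0 0 0.15 0 -0.1; 0 0 0.3 0 -0.1; 0.05 -0.15 0.35 -0.1 -0.1; 0.15 -0.3 0.35 -0.2 -0.1; 0.28 -0.45 0.35 -0.3 -0.1; 0.43 -0.58 0.35 -0.4 -0.1; 0.61 -0.637 0.33 -0.5 -0.1; 0.61 -0.637 0.28 -0.601 -0.1"}}

```text
clock: 7.2
ee_pos: [0.5947, -0.0231, 0.0894]
ee_rot: [0.997, -0.076, 0.002, 0.0]
contact_force: [-1.2, 0.1, -0.4]
opening: 0.659
gripper_force: 19.9
```

```bash
python3 go.py .5909 -.0213 .0165 -8.3
```

```text
t 7.2 pos [ 0.5947 -0.0231  0.0894] psi -8.7 F [-1.2  0.1 -0.4] open mm 60.0 grip 19.9 j6 1.58
units [-0.013  0.006 -0.243] 0.005
```

{"fn": "apply_moves", "kwargs": {"increments": "-0.003 0 -0.06 0 -0.1; -0.003 0 -0.14 0 -0.1; -0.003 0 -0.2 0 -0.1; -0.003 0 -0.24 0 -0.1; -0.003 0 -0.24 0 -0.1; -0.003 0 -0.24 0 0.5; -0.003 0 -0.24 0 0.5; -0.003 0 -0.24 0 0.5"}}

```text
clock: 8.2
ee_pos: [0.5897, -0.0212, 0.0172]
ee_rot: [0.997, -0.073, 0.0, 0.0]
contact_force: [0.4, -0.4, -0.4]
opening: 0.751
gripper_force: 0.0
```

```bash
python3 go.py .5909 -.0213 .0165 -8.3
```

```text
t 8.2 pos [ 0.5897 -0.0212  0.0172] psi -8.3 F [ 0.4 -0.4 -0.4] open mm 68.4 grip 0.0 j6 1.58
units [ 0.004 -0.    -0.002] 0.0
```

{"fn": "apply_moves", "kwargs": {"increments": "0 0 0.15 0 0.5; 0 0 0.34 0 0.3; -0.1 -0.03 0.34 0 0.3; -0.2 -0.06 0.34 0 0.3; -0.3 -0.08 0.34 0 0.3; -0.38 -0.096 0.34 0 0.3; -0.38 -0.096 0.34 0 0.3; -0.38 -0.096 0.34 0 0.3"}}

```text
clock: 9.2
ee_pos: [0.4764, -0.0501, 0.1191]
ee_rot: [0.997, -0.073, 0.001, 0.0]
contact_force: [0.0, 0.9, 0.5]
opening: 0.649
gripper_force: 0.0
```

```bash
python3 go.py .4755 -.05 .033 -8.3
python3 - <<'E'
from m import *
t=arm.grab_frame("top");cv2.imwrite("pics/t2.png",t[:,:,::-1])
s=arm.grab_frame("scene");cv2.imwrite("pics/s2.png",s[:,:,::-1])
a=cv2.resize(t[130:250,270:400,::-1],None,fx=3,fy=3,interpolation=cv2.INTER_CUBIC)
b=cv2.resize(s[140:300,215:345,::-1],None,fx=3,fy=3,interpolation=cv2.INTER_CUBIC)
o=np.zeros((480,780,3),np.uint8);o[:360,:390]=a;o[:,390:]=b;cv2.imwrite("pics/c2.png",o)
E
```

```text
t 9.2 pos [ 0.4764 -0.0501  0.1191] psi -8.3 F [0.  0.9 0.5] open mm 59.1 grip 0.0 j6 1.49
units [-0.003  0.    -0.287] 0.0
```

View pics/c2.png

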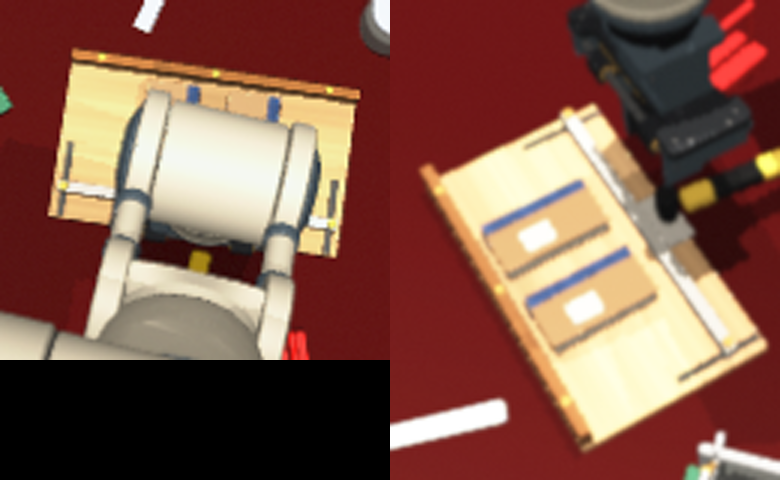

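Both notebooks lie side by side, spines at scene crop (535,208) and (578,275), and the gauge bar is clear of them. Now gripping the knob.

{"fn": "apply_moves", "kwargs": {"increments": "0 0 -0.1 0 0.3; 0 0 -0.2 0 0.3; 0 0 -0.28 0 0.3; 0 0 -0.295 0 0.3; 0 0 -0.295 0 -0.7; 0 0 -0.295 0 -0.7; 0 0 -0.295 0 -0.7; 0 0 -0.295 0 -0.7", "squeeze": 20}}

```text
clock: 10.3
ee_pos: [0.4759, -0.0494, 0.0308]
ee_rot: [0.997, -0.073, 0.0, -0.0]
contact_force: [5.5, 22.7, 5.1]
opening: 0.259
gripper_force: 20.0
```

```bash
python3 go.py .4982 -.0533 .030 -8.3
```

```text
t 10.3 pos [ 0.4759 -0.0494  0.0308] psi -8.4 F [ 5.5 22.7  5.1] open mm 23.5 grip 20.0 j6 1.49
units [ 0.074 -0.013 -0.003] 0.001
```

{"fn": "apply_moves", "kwargs": {"increments": "0.0 0.0025 0 0 -0.7; 0.01 0.001 0 0 -0.7; 0.02 -0.0005 0 0 -0.7; 0.03 -0.002 0 0 -0.7; 0.04 -0.0035 0 0 -0.7; 0.05 -0.005 0 0 -0.7; 0.06 -0.0065 0 0 -0.7; 0.066 -0.0072 0 0 -0.7"}}

```text
clock: 11.3
ee_pos: [0.4952, -0.0519, 0.0307]
ee_rot: [0.997, -0.073, -0.0, -0.0]
contact_force: [-3.6, 3.4, 11.3]
opening: 0.254
gripper_force: 20.0
```

```bash
python3 go.py .4982 -.0533 .030 -8.3
```

```text
t 11.3 pos [ 0.4952 -0.0519  0.0307] psi -8.3 F [-3.6  3.4 11.3] open mm 23.1 grip 20.0 j6 1.49
units [ 0.01  -0.005 -0.002] 0.0
```

Continue in small steps until the end stop shows in the force.

{"fn": "apply_moves", "kwargs": {"increments": "0.002 -0.0003 0 0 -0.7; 0.004 -0.0006 0 0 -0.7; 0.006 -0.0009 0 0 -0.7; 0.008 -0.0012 0 0 -0.7; 0.01 -0.0015 0 0 -0.7; 0.012 -0.0018 0 0 -0.7; 0.014 -0.002 0 0 -0.7; 0.014 -0.002 0 0 -0.7"}}

```text
clock: 12.3
ee_pos: [0.4991, -0.0525, 0.0307]
ee_rot: [0.997, -0.073, -0.0, -0.0]
contact_force: [-3.6, 3.3, 10.6]
opening: 0.255
gripper_force: 20.0
```

```bash
python3 go.py
```

```text
t 12.3 pos [ 0.4991 -0.0525  0.0307] psi -8.3 F [-3.6  3.3 10.6] open mm 23.2 grip 20.0 j6 1.49
```

{"fn": "apply_moves", "kwargs": {"increments": "0.002 -0.0003 0 0 -0.7; 0.004 -0.0006 0 0 -0.7; 0.006 -0.0009 0 0 -0.7; 0.008 -0.0012 0 0 -0.7; 0.009 -0.0013 0 0 -0.7; 0.01 -0.0014 0 0 -0.7; 0.01 -0.0014 0 0 -0.7; 0.01 -0.0014 0 0 -0.7"}}

```text
clock: 13.3
ee_pos: [0.5005, -0.0527, 0.0306]
ee_rot: [0.997, -0.072, -0.002, -0.0]
contact_force: [-11.1, 3.3, 18.2]
opening: 0.259
gripper_force: 20.0
```

```bash
python3 go.py
```

```text
t 13.3 pos [ 0.5005 -0.0527  0.0306] psi -8.3 F [-11.1   3.3  18.2] open mm 23.6 grip 20.0 j6 1.49
```

{"fn": "apply_moves", "kwargs": {"increments": "0.002 -0.0003 0 0 -0.7; 0.003 -0.0004 0 0 -0.7; 0.004 -0.0006 0 0 -0.7; 0.005 -0.0007 0 0 -0.7; 0.005 -0.0007 0 0 -0.7; 0.005 -0.0007 0 0 -0.7; 0.005 -0.0007 0 0 -0.7; 0.005 -0.0007 0 0 -0.7", "squeeze": 30}}

```text
clock: 14.3
ee_pos: [0.5005, -0.0527, 0.0306]
ee_rot: [0.997, -0.072, -0.003, -0.0]
contact_force: [-16.7, 3.0, 25.2]
opening: 0.249
gripper_force: 30.0
```

```bash
python3 go.py
```

```text
t 14.3 pos [ 0.5005 -0.0527  0.0306] psi -8.3 F [-16.7   3.   25.2] open mm 22.6 grip 30.0 j6 1.49
```

The position no longer changes while the force rises, so the gauge is on its end stop. I'll ease off, open and lift.

{"fn": "apply_moves", "kwargs": {"increments": "-0.004 0 0 0 -0.7; -0.008 0.001 0 0 -0.5; -0.008 0.001 0 0 0; -0.008 0.001 0 0 0.2; -0.008 0.001 0.1 0 0.2; -0.008 0.001 0.25 0 0; -0.008 0.001 0.4 0 -0.1; -0.008 0.001 0.5 0 -0.1"}}

```text
clock: 15.3
ee_pos: [0.5021, -0.0532, 0.1824]
ee_rot: [0.997, -0.073, 0.001, 0.0]
contact_force: [-0.2, 0.2, 0.4]
opening: 0.448
gripper_force: 0.0
```

```bash
python3 go.py .606 .2238 .25 124.5
```

```text
t 15.3 pos [ 0.5021 -0.0532  0.1824] psi -8.3 F [-0.2  0.2  0.4] open mm 40.7 grip 0.0 j6 1.49
units [0.346 0.923 0.225] 1.476
```

{"fn": "apply_moves", "kwargs": {"increments": "0.05 0.1 0.2 0.11 -0.1; 0.1 0.25 0.2 0.22 -0.1; 0.15 0.4 0.2 0.33 -0.1; 0.2 0.55 0.2 0.44 -0.1; 0.25 0.7 0.2 0.55 -0.1; 0.346 0.85 0.2 0.66 -0.1; 0.346 0.923 0.2 0.77 -0.1; 0.346 0.923 0.2 0.88 -0.1"}}

```text
clock: 16.3
ee_pos: [0.6054, 0.2256, 0.2397]
ee_rot: [0.812, 0.583, -0.0, -0.0]
contact_force: [-0.2, -0.9, 1.0]
opening: 0.449
gripper_force: 0.0
```

{"fn": "apply_moves", "kwargs": {"increments": "0 0 0 0.11 -0.1; 0 0 0 0.22 -0.1; 0 0 0 0.33 -0.1; 0 0 0 0.44 -0.1; 0 0 0 0.55 -0.1; 0 0 0 0.596 -0.1; 0 0 0 0.596 -0.1; 0 0 0 0.596 -0.1"}}

```text
clock: 17.3
ee_pos: [0.6054, 0.2238, 0.2402]
ee_rot: [0.466, 0.885, -0.0, -0.0]
contact_force: [0.3, 0.6, 0.1]
opening: 0.451
gripper_force: 0.0
```

```bash
python3 go.py .606 .2238 .099 124.5
python3 - <<'E'
from m import *
t=arm.grab_frame("top");s=arm.grab_frame("scene")
a=cv2.resize(t[130:250,240:400,::-1],None,fx=2.5,fy=2.5,interpolation=cv2.INTER_CUBIC)
b=cv2.resize(s[140:380,215:455,::-1],None,fx=2,fy=2,interpolation=cv2.INTER_CUBIC)
o=np.zeros((480,800,3),np.uint8);o[:300,:400]=a;o[:,400:]=b[:,:400];cv2.imwrite("pics/c3.png",o);cv2.imwrite("pics/t3.png",t[:,:,::-1]);cv2.imwrite("pics/s3.png",s[:,:,::-1])
E
```

```text
t 17.3 pos [0.6054 0.2238 0.2402] psi 124.4 F [0.3 0.6 0.1] open mm 41.0 grip 0.0 j6 -0.34
units [ 0.002  0.    -0.471] 0.001
```

View pics/c3.png

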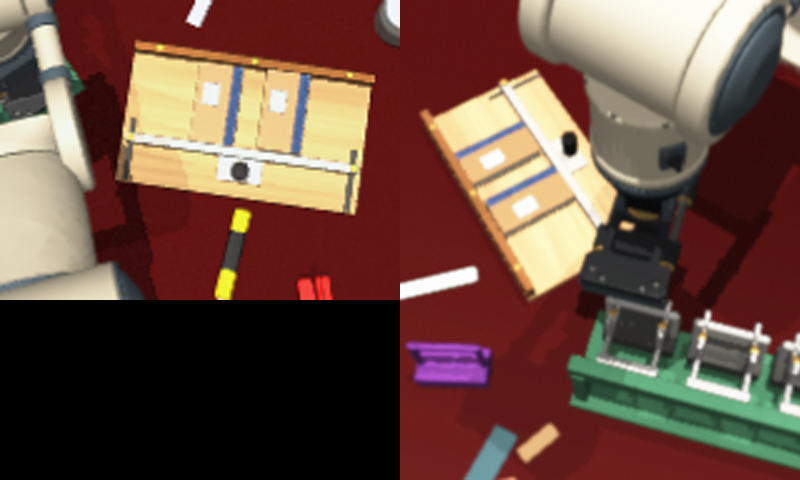

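The notebooks now sit squared between the gauge bar and the fence (spines at crop (233,105) and (300,112)), knob home and knife untouched. The gripper is over hook 3's grey weight, the real one; the look-alikes are coloured and lie on the table. Descending.

{"fn": "apply_moves", "kwargs": {"increments": "0.002 0 -0.1 0 -0.1; 0.002 0 -0.2 0 -0.1; 0.002 0 -0.3 0 -0.1; 0.002 0 -0.4 0 -0.1; 0.002 0 -0.44 0 -0.1; 0.002 0 -0.47 0 -0.1; 0.002 0 -0.47 0 -0.1; 0.002 0 -0.47 0 -0.1", "squeeze": 25}}

```text
clock: 18.4
ee_pos: [0.6066, 0.224, 0.1002]
ee_rot: [0.465, 0.885, 0.0, 0.001]
contact_force: [-0.4, -0.9, 0.3]
opening: 0.45
gripper_force: 0.0
```

```bash
python3 go.py .606 .2238 .099 124.5
```

```text
t 18.4 pos [0.6066 0.224  0.1002] psi 124.5 F [-0.4 -0.9  0.3] open mm 40.9 grip 0.0 j6 -0.34
units [-0.002 -0.001 -0.004] -0.0
```

{"fn": "apply_moves", "kwargs": {"increments": "0 0 0 0 -0.5; 0 0 0 0 -0.95; 0 0 0 0 -0.95; 0 0 0 0 -0.95; 0 0 0 0 -0.95; 0 0 0 0 -0.95; 0 0 0 0 -0.95; 0 0 0 0 -0.95", "squeeze": 15}}

```text
clock: 19.4
ee_pos: [0.6062, 0.2239, 0.0995]
ee_rot: [0.465, 0.885, 0.0, 0.0]
contact_force: [1.8, 0.5, 2.8]
opening: 0.089
gripper_force: 15.0
```

```bash
python3 go.py .606 .2238 .099 124.5
```

```text
t 19.4 pos [0.6062 0.2239 0.0995] psi 124.5 F [1.8 0.5 2.8] open mm 8.1 grip 15.0 j6 -0.34
units [-0.001 -0.    -0.002] -0.0
```

Bar gripped (about 9 mm). Pushing back 14 mm.

{"fn": "apply_moves", "kwargs": {"increments": "0 0 0 0 -0.95; 0.006 0.004 0 0 -0.95; 0.012 0.0085 0 0 -0.95; 0.02 0.014 0 0 -0.95; 0.028 0.0195 0 0 -0.95; 0.034 0.0235 0 0 -0.95; 0.0385 0.0265 0 0 -0.95; 0.0385 0.0265 0 0 -0.95", "squeeze": 40}}

```text
clock: 20.4
ee_pos: [0.6129, 0.2291, 0.0989]
ee_rot: [0.465, 0.885, -0.004, -0.003]
contact_force: [-24.5, -18.7, 24.4]
opening: 0.09
gripper_force: 40.0
```

```bash
python3 go.py .6177 .2318 .126 124.5
```

```text
t 20.4 pos [0.6129 0.2291 0.0989] psi 124.5 F [-24.5 -18.7  24.4] open mm 8.2 grip 40.0 j6 -0.33
units [0.016 0.009 0.09 ] -0.0
```

Blocked after about 8 mm with 30 N, so I'll look before doing anything else.

Run:
```python
from m import *
s=arm.grab_frame("scene");t=arm.grab_frame("top")
cv2.imwrite("pics/s4.png",s[:,:,::-1]);cv2.imwrite("pics/t4.png",t[:,:,::-1])
a=cv2.resize(s[250:360,285:410,::-1],None,fx=5,fy=5,interpolation=cv2.INTER_CUBIC)
cv2.imwrite("pics/c4.png",a)
```

```text
(no output)
```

View pics/c4.png

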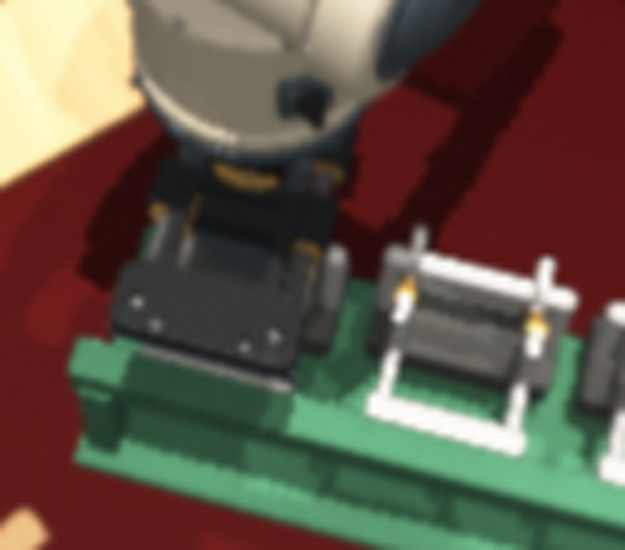

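The picture only shows the gripper body over hook 3; the contact itself is hidden. I'll relax the push to about 8.5 mm and check the forces.

{"fn": "apply_moves", "kwargs": {"increments": "-0.008 -0.0055 0 0 -0.95; -0.015 -0.01 0 0 -0.95; -0.018 -0.0125 0 0 -0.95; -0.018 -0.0125 0 0 -0.95; -0.018 -0.0125 0 0 -0.95; -0.018 -0.0125 0 0 -0.95; -0.018 -0.0125 0 0 -0.95; -0.018 -0.0125 0 0 -0.95"}}

```text
clock: 21.5
ee_pos: [0.6122, 0.2283, 0.0993]
ee_rot: [0.465, 0.885, 0.0, -0.0]
contact_force: [0.3, 5.4, 2.9]
opening: 0.088
gripper_force: 40.0
```

```bash
python3 go.py
python3 - <<'E'
from h import *
a=np.array([(403,160),(497,95),(430,200),(520,143)])/6+[165,125]
b=np.array([(240,230),(100,190),(255,115),(130,80)])/5.0+[295,280]
oa,da=rays("top",a);ob,db=rays("scene",b)
x=np.array([.824,.566,0]);y=np.array([-.566,.824,0])
for i in range(4):
    st=np.linalg.lstsq(np.c_[da[i],-db[i]],ob-oa,rcond=None)[0]; p=(oa+st[0]*da[i]+ob+st[1]*db[i])/2; r=p-[.606,.2238,.118]; print((np.array([r@x,r@y,r[2]])*1000).round(1))
s=arm.get_state();print(s["torque"])
E
```

```text
t 21.5 pos [0.6122 0.2283 0.0993] psi 124.5 F [0.3 5.4 2.9] open mm 8.0 grip 40.0 j6 -0.34
[65.9 31.2 -7.9]
[ 66.1 -31.6  -4.2]
[28.7 29.  33.7]
[ 27.4 -27.2  33.3]
[ 0.92139272 -0.13094619 -0.0346038 ]
```

{"fn": "apply_moves", "kwargs": {"increments": "0.004 0.003 0 0 -0.95; 0.008 0.0055 0 0 -0.95; 0.01 0.007 0 0 -0.95; 0.01 0.007 0 0 -0.95; 0.01 0.007 0 0 -0.95; 0.01 0.007 0 0 -0.95; 0.01 0.007 0 0 -0.95; 0.01 0.007 0 0 -0.95"}}

```text
clock: 22.5
ee_pos: [0.6125, 0.2286, 0.0991]
ee_rot: [0.465, 0.885, -0.002, -0.002]
contact_force: [-15.3, -7.3, 14.9]
opening: 0.09
gripper_force: 40.0
```

```bash
python3 go.py; python3 -c "
from h import *
s=arm.get_state();print(s['torque'],s['contact_force']);R=np.array([[.824,.566,0],[-.566,.824,0],[0,0,1]]);print('rack',R@s['contact_force'],R@s['torque'])"
```

```text
t 22.5 pos [0.6125 0.2286 0.0991] psi 124.5 F [-15.3  -7.3  14.9] open mm 8.2 grip 40.0 j6 -0.34
[-1.28528103  2.55228369 -0.02611115] [-15.30458944  -7.29707816  14.90055659]
rack [-16.74112793   2.64960522  14.90055659] [ 0.385521    2.83055082 -0.02611115]
```

{"fn": "apply_moves", "kwargs": {"increments": "0 0 0.002 0 -0.95; 0 0 0.004 0 -0.95; 0 0 0.006 0 -0.95; 0 0 0.008 0 -0.95; 0 0 0.01 0 -0.95; 0 0 0.01 0 -0.95; 0 0 0.01 0 -0.95; 0 0 0.01 0 -0.95"}}

```text
clock: 23.5
ee_pos: [0.6121, 0.2285, 0.0998]
ee_rot: [0.465, 0.885, -0.003, -0.002]
contact_force: [-5.7, -4.5, -14.3]
opening: 0.086
gripper_force: 40.0
```

```bash
python3 go.py; python3 -c "
from h import *
s=arm.get_state();print(s['torque'],s['contact_force']);R=np.array([[.824,.566,0],[-.566,.824,0],[0,0,1]]);print('rack',R@s['contact_force'],R@s['torque'])"
```

```text
t 23.5 pos [0.6121 0.2285 0.0998] psi 124.5 F [ -5.7  -4.5 -14.3] open mm 7.8 grip 40.0 j6 -0.34
[-0.77640845  0.87893085 -0.00492706] [ -5.71494327  -4.53506548 -14.30471404]
rack [ -7.27596031  -0.50223607 -14.30471404] [-0.1422857   1.1636862  -0.00492706]
```

{"fn": "apply_moves", "kwargs": {"increments": "-0.01 -0.007 -0.008 0 -0.95; -0.0195 -0.0134 -0.008 0 -0.95; -0.0195 -0.0134 -0.008 0 -0.95; -0.0195 -0.0134 -0.008 0 -0.95; -0.0195 -0.0134 -0.005 0 -0.95; -0.0195 -0.0134 -0.005 0 -0.95; -0.0195 -0.0134 -0.005 0 -0.95; -0.0195 -0.0134 -0.005 0 -0.95", "squeeze": 40}}

```text
clock: 24.5
ee_pos: [0.6093, 0.2261, 0.1008]
ee_rot: [0.465, 0.885, -0.0, -0.0]
contact_force: [-1.5, -0.1, -8.6]
opening: 0.087
gripper_force: 40.0
```

```bash
cat > r.py <<'E'
from h import *
import subprocess,sys
s=arm.get_state();R=np.array([[.824,.566,0],[-.566,.824,0],[0,0,1]])
H=[[.4905,.391],[.5477,.308],[.606,.2238]][int(sys.argv[1])-1]
print("bar in hook mm",(R@(s["ee_pos"]-[*H,.099])*1000).round(1),"F",(R@s["contact_force"]).round(1),"T",(R@s["torque"]).round(2),"open",round(s["opening"]*91,1),"t",s["clock"])
E
python3 r.py 3
```

```text
bar in hook mm [4.  0.  1.8] F [-1.3  0.8 -8.6] T [-0.08 -0.16 -0.03] open 7.9 t 24.5
```

{"fn": "apply_moves", "kwargs": {"increments": "0.005 0.0035 0 0 -0.95; 0.01 0.007 0 0 -0.95; 0.014 0.0095 0 0 -0.95; 0.018 0.0122 0 0 -0.95; 0.02 0.0137 0 0 -0.95; 0.02 0.0137 0 0 -0.95; 0.02 0.0137 0 0 -0.95; 0.02 0.0137 0 0 -0.95"}}

```text
clock: 25.5
ee_pos: [0.6155, 0.2303, 0.101]
ee_rot: [0.465, 0.885, 0.0, 0.0]
contact_force: [-1.3, -0.7, -7.6]
opening: 0.088
gripper_force: 40.0
```

```bash
python3 r.py 3
```

```text
bar in hook mm [11.5 -0.   2. ] F [-1.4  0.2 -7.6] T [-0.01  0.2  -0.04] open 8.0 t 25.5
```

Lifted about 2 mm off the seat, the bar slides back freely to 11.5 mm. Now to 14 mm, then up to +26 mm.

{"fn": "apply_moves", "kwargs": {"increments": "0.0035 0.0025 0 0 -0.95; 0.007 0.0048 0 0 -0.95; 0.007 0.0048 0 0 -0.95; 0.007 0.0048 0.02 0 -0.95; 0.007 0.0048 0.04 0 -0.95; 0.007 0.0048 0.06 0 -0.95; 0.007 0.0048 0.08 0 -0.95; 0.007 0.0048 0.08 0 -0.95"}}

```text
clock: 26.5
ee_pos: [0.618, 0.2319, 0.1256]
ee_rot: [0.465, 0.885, 0.001, 0.001]
contact_force: [1.0, 0.3, -8.2]
opening: 0.085
gripper_force: 40.0
```

```bash
python3 r.py 3
```

```text
bar in hook mm [14.5 -0.2 26.6] F [ 1.  -0.3 -8.2] T [-0.08 -0.11 -0.08] open 7.7 t 26.5
```

{"fn": "apply_moves", "kwargs": {"increments": "-0.03 -0.0206 0 0 -0.95; -0.065 -0.0446 0 0 -0.95; -0.1 -0.0687 0 0 -0.95; -0.135 -0.0927 0 0 -0.95; -0.17 -0.1168 0 0 -0.95; -0.2 -0.1374 0 0 -0.95; -0.22 -0.151 0 0 -0.95; -0.22 -0.151 0 0 -0.95"}}

```text
clock: 27.5
ee_pos: [0.5511, 0.1861, 0.1249]
ee_rot: [0.466, 0.885, -0.0, -0.0]
contact_force: [0.3, 0.0, -8.4]
opening: 0.089
gripper_force: 40.0
```

```bash
python3 r.py 3; python3 go.py .5951 -.022 .25 171.7
```

```text
bar in hook mm [-66.5   0.   25.9] F [ 0.2 -0.1 -8.4] T [-0.11 -0.19 -0.04] open 8.1 t 27.5
t 27.5 pos [0.5511 0.1861 0.1249] psi 124.5 F [ 0.3  0.  -8.4] open mm 8.1 grip 40.0 j6 -0.38
units [ 0.147 -0.694  0.417] 0.524
```

{"fn": "apply_moves", "kwargs": {"increments": "0 0 0.1 0 -0.95; 0 0 0.25 0 -0.95; 0.01 -0.15 0.28 0.09 -0.95; 0.03 -0.3 0.28 0.18 -0.95; 0.05 -0.45 0.28 0.27 -0.95; 0.06 -0.6 0.28 0.36 -0.95; 0.08 -0.75 0.28 0.45 -0.95; 0.09 -0.87 0.28 0.524 -0.95"}}

```text
clock: 28.5
ee_pos: [0.579, -0.0764, 0.2089]
ee_rot: [0.071, 0.998, -0.0, 0.0]
contact_force: [0.6, 0.6, -7.5]
opening: 0.088
gripper_force: 40.0
```

{"fn": "apply_moves", "kwargs": {"increments": "0.01 -0.07 0 0 -0.95; 0.013 -0.115 0 0 -0.95; 0.013 -0.125 0 0 -0.95; 0.013 -0.125 0 0 -0.95; 0.013 -0.125 0 0 -0.95; 0.013 -0.125 0 0 -0.95; 0.013 -0.125 0 0 -0.95; 0.013 -0.125 0 0 -0.95"}}

```text
clock: 29.5
ee_pos: [0.5823, -0.112, 0.2088]
ee_rot: [0.072, 0.997, -0.0, -0.0]
contact_force: [0.7, -0.1, -7.9]
opening: 0.087
gripper_force: 40.0
```

```bash
python3 go.py .5819 -.1123 .095 171.7
python3 - <<'E'
from m import *
s=arm.grab_frame("scene")
cv2.imwrite("pics/s5.png",s[:,:,::-1])
a=cv2.resize(s[120:380,200:460,::-1],None,fx=2.3,fy=2.3,interpolation=cv2.INTER_CUBIC)
cv2.imwrite("pics/c5.png",a)
E
```

```text
t 29.5 pos [ 0.5823 -0.112   0.2088] psi 171.7 F [ 0.7 -0.1 -7.9] open mm 7.9 grip 40.0 j6 -1.72
units [-0.001 -0.001 -0.379] 0.0
```

View pics/c5.png

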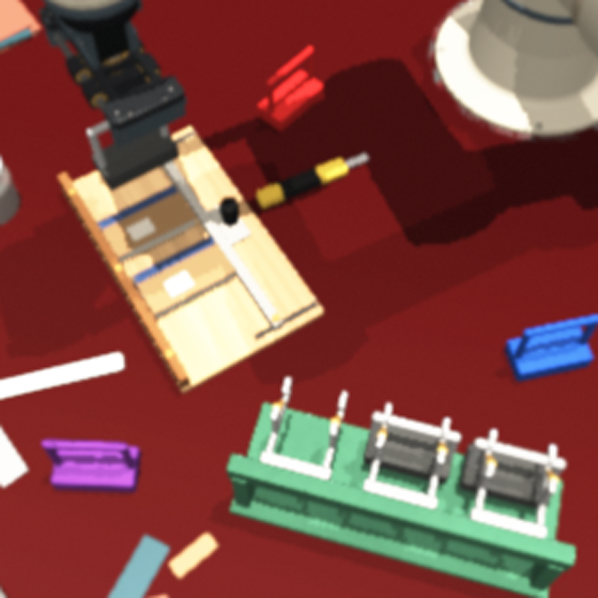

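The weight hangs level in the gripper at crop (135,150) and hook 3 is empty. The notebooks are in place with spines at (150,205) and (172,258). Lowering onto the right notebook.

{"fn": "apply_moves", "kwargs": {"increments": "0 0 -0.08 0 -0.95; 0 0 -0.16 0 -0.95; 0 0 -0.24 0 -0.95; 0 0 -0.3 0 -0.95; 0 0 -0.34 0 -0.95; 0 0 -0.36 0 -0.95; 0 0 -0.373 0 -0.95; 0 0 -0.373 0 -0.95"}}

```text
clock: 30.55
ee_pos: [0.5825, -0.1122, 0.0971]
ee_rot: [0.073, 0.997, -0.0, 0.0]
contact_force: [0.3, -1.0, -7.9]
opening: 0.089
gripper_force: 40.0
```

```bash
python3 go.py .5819 -.1123 .0915 171.7
python3 - <<'E'
from h import *
x=np.array([.9895,-.1444]);y=np.array([.1444,.9895]);O=np.array([.5625,-.062])
p=onplane("scene",np.array([(135,278),(210,240),(155,312),(235,278),(100,222),(175,185)])/2.3+[200,120],.02)[:,:2]-O
print((np.c_[p@x,p@y]*1000).round(1))
E
```

```text
t 30.55 pos [ 0.5825 -0.1122  0.0971] psi 171.7 F [ 0.3 -1.  -7.9] open mm 8.1 grip 40.0 j6 -1.72
units [-0.002 -0.    -0.019] 0.0
[[ 76.8  12.9]
 [-25.5  13.4]
 [ 77.3  66.3]
 [-24.9  76. ]
 [ 78.  -82.3]
 [-27.8 -82.8]]
```

Run:
```python
from h import *
x=np.array([.9895,-.1444]);y=np.array([.1444,.9895]);O=np.array([.5625,-.062])
for n,f in(("top","t3"),("scene","s3"),("scene","s4"),("scene","s5")):
    im=cv2.imread(f"pics/{f}.png");h=cv2.cvtColor(im,cv2.COLOR_BGR2HSV);m=cv2.inRange(h,(100,80,50),(125,255,255))
    q=proj(n,[[*(O+a*x+b*y),.02] for a in(-.06,.09) for b in(-.12,.12)]);mm=np.zeros_like(m);cv2.fillConvexPoly(mm,cv2.convexHull(q.astype(np.int32)),255);m&=mm
    for c in cv2.findContours(m,0,2)[0]:
        if cv2.contourArea(c)<10: continue
        p=onplane(n,c.reshape(-1,2),.02)[:,:2]-O; p=np.c_[p@x,p@y]*1000; r=cv2.minAreaRect(p.astype(np.float32)); print(f,np.round(r[0],1),np.round(r[1],1),round(r[2],1))
```

```text
t3 [ 30.2 -70.5] [  9.7 105.2] 89.3
t3 [26.9 21.3] [105.1   8.7] 0.0
s3 [25.4 13.5] [101.6   5.9] 0.2
s3 [ 27.5 -79.7] [99.9  4.7] 0.6
s4 [35.8 14.1] [ 5.7 80.9] 89.4
s4 [ 27.5 -79.7] [99.9  4.7] 0.6
s5 [24.3 13.1] [99.3  5.6] 0.9
s5 [ 27.5 -79.7] [99.9  4.6] 0.6
```

With the true top height of 30 mm the views agree: notebook centres at tray y of about -47 and +45 mm, as planned. Final lowering.

{"fn": "apply_moves", "kwargs": {"increments": "0 0 -0.004 0 -0.95; 0 0 -0.007 0 -0.95; 0 0 -0.01 0 -0.95; 0 0 -0.013 0 -0.95; 0 0 -0.015 0 -0.95; 0 0 -0.017 0 -0.95; 0 0 -0.019 0 -0.95; 0 0 -0.019 0 -0.95"}}

```text
clock: 31.55
ee_pos: [0.5819, -0.1116, 0.0926]
ee_rot: [0.073, 0.997, 0.0, -0.0]
contact_force: [-11.2, 7.5, 20.1]
opening: 0.086
gripper_force: 40.0
```

```bash
python3 go.py .5819 -.1123 .0915 171.7
```

```text
t 31.55 pos [ 0.5819 -0.1116  0.0926] psi 171.7 F [-11.2   7.5  20.1] open mm 7.8 grip 40.0 j6 -1.72
units [-0.    -0.002 -0.004] 0.0
```

{"fn": "apply_moves", "kwargs": {"increments": "0 0 0.002 0 -0.95; 0 0 0.0035 0 -0.95; 0 0 0.0035 0 -0.95; 0 0 0.0035 0 -0.7; 0 0 0.0035 0 -0.4; 0 0 0.0035 0 -0.1; 0 0 0.0035 0 -0.1; 0 0 0.0035 0 -0.1"}}

```text
clock: 32.55
ee_pos: [0.5824, -0.1122, 0.0923]
ee_rot: [0.073, 0.997, -0.0, 0.0]
contact_force: [0.3, -0.4, 0.7]
opening: 0.447
gripper_force: 0.0
```

{"fn": "apply_moves", "kwargs": {"increments": "0 0 0.03 0 -0.1; 0 0 0.1 0 -0.1; 0 0 0.25 0 -0.1; 0 0 0.4 0 -0.1; 0 0.15 0.5 -0.1 -0.1; 0 0.3 0.5 -0.2 -0.1; 0 0.5 0.5 -0.3 -0.1; 0 0.7 0.5 -0.4 -0.1"}}

```text
clock: 33.55
ee_pos: [0.5822, 0.0995, 0.2432]
ee_rot: [0.38, 0.925, 0.0, 0.0]
contact_force: [1.1, -0.2, -0.5]
opening: 0.45
gripper_force: 0.0
```

```bash
python3 go.py .5477 .308 .24 124.5
```

```text
t 33.55 pos [0.5822 0.0995 0.2432] psi 135.4 F [ 1.1 -0.2 -0.5] open mm 40.9 grip 0.0 j6 -0.72
units [-0.115  0.695 -0.011] -0.121
```

{"fn": "apply_moves", "kwargs": {"increments": "-0.03 0.15 0 -0.06 -0.1; -0.06 0.33 0 -0.123 -0.1; -0.09 0.5 0 -0.123 -0.1; -0.115 0.65 0 -0.123 -0.1; -0.115 0.695 0 -0.123 -0.1; -0.115 0.695 0 -0.123 -0.1; -0.115 0.695 0 -0.123 -0.1; -0.115 0.695 0 -0.123 -0.1"}}

```text
clock: 34.55
ee_pos: [0.5482, 0.3052, 0.2424]
ee_rot: [0.465, 0.885, -0.0, 0.0]
contact_force: [0.0, 0.6, 0.1]
opening: 0.452
gripper_force: 0.0
```

```bash
python3 go.py .5477 .308 .0995 124.5
python3 - <<'E'
from m import *
t=arm.grab_frame("top");s=arm.grab_frame("scene")
cv2.imwrite("pics/t6.png",t[:,:,::-1]);cv2.imwrite("pics/s6.png",s[:,:,::-1])
a=cv2.resize(t[130:250,270:400,::-1],None,fx=3,fy=3,interpolation=cv2.INTER_CUBIC)
b=cv2.resize(s[160:320,215:345,::-1],None,fx=3,fy=3,interpolation=cv2.INTER_CUBIC)
o=np.zeros((480,780,3),np.uint8);o[:360,:390]=a;o[:,390:]=b;cv2.imwrite("pics/c6.png",o)
E
```

```text
t 34.55 pos [0.5482 0.3052 0.2424] psi 124.5 F [0.  0.6 0.1] open mm 41.1 grip 0.0 j6 -0.19
units [-0.002  0.009 -0.476] -0.0
```

View pics/c6.png

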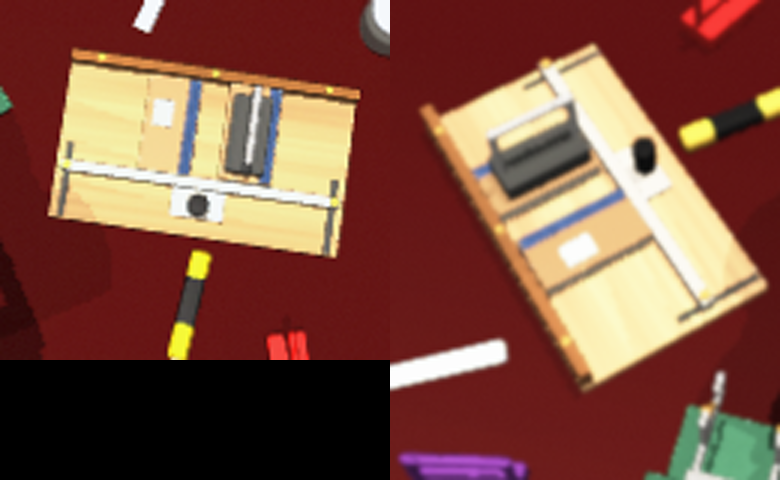

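The first weight stands centred and lengthwise on its notebook (top crop (248,135)), the gauge is home, and the knife is unmoved. Now hook 2.

{"fn": "apply_moves", "kwargs": {"increments": "-0.002 0.009 -0.1 0 -0.1; -0.002 0.009 -0.2 0 -0.1; -0.002 0.009 -0.3 0 -0.1; -0.002 0.009 -0.4 0 -0.1; -0.002 0.009 -0.44 0 -0.1; -0.002 0.009 -0.475 0 -0.1; -0.002 0.009 -0.475 0 -0.1; -0.002 0.009 -0.475 0 -0.1", "squeeze": 15}}

```text
clock: 35.65
ee_pos: [0.5477, 0.3092, 0.1006]
ee_rot: [0.465, 0.885, 0.0, 0.0]
contact_force: [-0.4, -0.3, 0.3]
opening: 0.447
gripper_force: 0.0
```

```bash
python3 r.py 2
```

```text
bar in hook mm [0.7 1.  1.6] F [-0.5  0.   0.3] T [-0.08 -0.11 -0.02] open 40.7 t 35.65
```

{"fn": "apply_moves", "kwargs": {"increments": "0 0 0 0 -0.5; 0 0 0 0 -0.95; 0 0 0 0 -0.95; 0 0 0 0 -0.95; 0 0 0 0 -0.95; 0 0 0 0 -0.95; 0 0 0 0 -0.95; 0 0 0 0 -0.95"}}

```text
clock: 36.65
ee_pos: [0.5475, 0.3092, 0.0999]
ee_rot: [0.465, 0.885, 0.0, 0.0]
contact_force: [2.9, 1.9, 3.1]
opening: 0.092
gripper_force: 15.0
```

```bash
python3 r.py 2
```

```text
bar in hook mm [0.5 1.1 0.9] F [ 3.5 -0.   3.1] T [-0.09 -0.58 -0.07] open 8.3 t 36.65
```

{"fn": "apply_moves", "kwargs": {"increments": "0 0 0 0 -0.95; 0.005 0.0035 0 0 -0.95; 0.01 0.007 0 0 -0.95; 0.01 0.007 0.003 0 -0.95; 0.01 0.007 0.005 0 -0.95; 0.01 0.007 0.005 0 -0.95; 0.01 0.007 0.005 0 -0.95; 0.01 0.007 0.005 0 -0.95", "squeeze": 40}}

```text
clock: 37.65
ee_pos: [0.5501, 0.3111, 0.1011]
ee_rot: [0.465, 0.885, -0.0, -0.0]
contact_force: [-0.8, 0.4, -7.0]
opening: 0.083
gripper_force: 40.0
```

```bash
python3 r.py 2
```

```text
bar in hook mm [3.8 1.2 2.1] F [-0.5  0.8 -7. ] T [-0.08 -0.17  0.04] open 7.6 t 37.65
```

{"fn": "apply_moves", "kwargs": {"increments": "0.005 0.0035 0 0 -0.95; 0.01 0.007 0 0 -0.95; 0.015 0.0105 0 0 -0.95; 0.02 0.0137 0 0 -0.95; 0.025 0.017 0 0 -0.95; 0.026 0.018 0 0 -0.95; 0.026 0.018 0 0 -0.95; 0.026 0.018 0 0 -0.95"}}

```text
clock: 38.65
ee_pos: [0.5582, 0.3166, 0.1014]
ee_rot: [0.465, 0.885, 0.0, 0.0]
contact_force: [-1.2, -1.5, -6.3]
opening: 0.087
gripper_force: 40.0
```

```bash
python3 r.py 2
```

```text
bar in hook mm [13.5  1.2  2.4] F [-1.9 -0.6 -6.3] T [-0.1   0.27  0.  ] open 7.9 t 38.65
```

Free this time. Raise, then draw forward.

{"fn": "apply_moves", "kwargs": {"increments": "0.002 0.0014 0 0 -0.95; 0.002 0.0014 0.02 0 -0.95; 0.002 0.0014 0.04 0 -0.95; 0.002 0.0014 0.06 0 -0.95; 0.002 0.0014 0.08 0 -0.95; 0.002 0.0014 0.08 0 -0.95; 0.002 0.0014 0.08 0 -0.95; 0.002 0.0014 0.08 0 -0.95"}}

```text
clock: 39.65
ee_pos: [0.5585, 0.3169, 0.125]
ee_rot: [0.465, 0.885, -0.0, -0.0]
contact_force: [0.9, -0.4, -7.4]
opening: 0.088
gripper_force: 40.0
```

```bash
python3 r.py 2
```

```text
bar in hook mm [13.9  1.3 26. ] F [ 0.5 -0.8 -7.4] T [-0.06 -0.12  0.04] open 8.0 t 39.65
```

{"fn": "apply_moves", "kwargs": {"increments": "-0.03 -0.0206 0 0 -0.95; -0.065 -0.0446 0 0 -0.95; -0.1 -0.0687 0 0 -0.95; -0.135 -0.0927 0 0 -0.95; -0.17 -0.1168 0 0 -0.95; -0.2 -0.1374 0 0 -0.95; -0.22 -0.151 0 0 -0.95; -0.22 -0.151 0 0 -0.95"}}

```text
clock: 40.65
ee_pos: [0.4923, 0.2715, 0.1254]
ee_rot: [0.465, 0.885, -0.0, -0.0]
contact_force: [1.1, 0.5, -7.3]
opening: 0.088
gripper_force: 40.0
```

```bash
python3 r.py 2; python3 go.py .5951 -.022 .21 171.7
```

```text
bar in hook mm [-66.3   1.2  26.4] F [ 1.2 -0.2 -7.3] T [-0.1  -0.16  0.04] open 8.0 t 40.65
t 40.65 pos [0.4923 0.2715 0.1254] psi 124.6 F [ 1.1  0.5 -7.3] open mm 8.0 grip 40.0 j6 -0.21
units [ 0.343 -0.978  0.282] 0.523
```

{"fn": "apply_moves", "kwargs": {"increments": "0 0 0.15 0 -0.95; 0 -0.05 0.28 0 -0.95; 0.02 -0.2 0.28 0.09 -0.95; 0.05 -0.36 0.28 0.18 -0.95; 0.1 -0.52 0.28 0.27 -0.95; 0.17 -0.67 0.28 0.36 -0.95; 0.24 -0.8 0.28 0.45 -0.95; 0.3 -0.9 0.28 0.523 -0.95"}}

```text
clock: 41.65
ee_pos: [0.5837, -0.0002, 0.2093]
ee_rot: [0.071, 0.997, -0.0, 0.0]
contact_force: [-0.7, 0.2, -6.7]
opening: 0.088
gripper_force: 40.0
```

{"fn": "apply_moves", "kwargs": {"increments": "0.025 -0.05 0 0 -0.95; 0.04 -0.078 0 0 -0.95; 0.04 -0.078 0 0 -0.95; 0.04 -0.078 0 0 -0.95; 0.04 -0.078 0 0 -0.95; 0.04 -0.078 0 0 -0.95; 0.04 -0.078 0 0 -0.95; 0.04 -0.078 0 0 -0.95"}}

```text
clock: 42.65
ee_pos: [0.5946, -0.0217, 0.2093]
ee_rot: [0.073, 0.997, -0.0, 0.0]
contact_force: [-0.3, 0.2, -8.6]
opening: 0.086
gripper_force: 40.0
```

```bash
python3 go.py .594 -.022 .097 171.7
python3 - <<'E'
from m import *
s=arm.grab_frame("scene");cv2.imwrite("pics/s7.png",s[:,:,::-1])
x=np.array([.9895,-.1444]);y=np.array([.1444,.9895]);O=np.array([.5625,-.062]);n="scene"
for f in ("s6","s7"):
    h=cv2.cvtColor(cv2.imread(f"pics/{f}.png"),cv2.COLOR_BGR2HSV);m=cv2.inRange(h,(100,80,50),(125,255,255))
    q=proj(n,[[*(O+a*x+b*y),.03] for a in(-.06,.09) for b in(-.12,.12)]);mm=np.zeros_like(m);cv2.fillConvexPoly(mm,cv2.convexHull(q.astype(np.int32)),255);m&=mm
    for c in cv2.findContours(m,0,2)[0]:
        if cv2.contourArea(c)<10: continue
        p=onplane(n,c.reshape(-1,2),.03)[:,:2]-O; r=cv2.minAreaRect((np.c_[p@x,p@y]*1000).astype(np.float32)); print(f,np.round(r[0],1),np.round(r[1],1),round(r[2],1))
E
```

```text
t 42.65 pos [ 0.5946 -0.0217  0.2093] psi 171.7 F [-0.3  0.2 -8.6] open mm 7.9 grip 40.0 j6 -1.56
units [-0.002 -0.001 -0.374] 0.0
s6 [27.3 19.4] [100.6   5.8] 0.2
s7 [26.2 19.4] [98.3  5.8] 0.2
```

{"fn": "apply_moves", "kwargs": {"increments": "-0.001 0 -0.08 0 -0.95; -0.001 0 -0.16 0 -0.95; -0.001 0 -0.24 0 -0.95; -0.001 0 -0.3 0 -0.95; -0.001 0 -0.34 0 -0.95; -0.001 0 -0.36 0 -0.95; -0.001 0 -0.372 0 -0.95; -0.001 0 -0.372 0 -0.95"}}

```text
clock: 43.7
ee_pos: [0.5945, -0.0217, 0.0979]
ee_rot: [0.073, 0.997, -0.0, 0.0]
contact_force: [0.9, -0.5, -7.4]
opening: 0.092
gripper_force: 40.0
```

{"fn": "apply_moves", "kwargs": {"increments": "0 0 -0.003 0 -0.95; 0 0 -0.005 0 -0.95; 0 0 -0.007 0 -0.95; 0 0 -0.009 0 -0.95; 0 0 -0.011 0 -0.95; 0 0 -0.013 0 -0.95; 0 0 -0.014 0 -0.95; 0 0 -0.014 0 -0.95"}}

```text
clock: 44.7
ee_pos: [0.5943, -0.0217, 0.0934]
ee_rot: [0.073, 0.997, -0.0, -0.0]
contact_force: [0.4, 1.4, -7.7]
opening: 0.087
gripper_force: 40.0
```

```bash
python3 go.py .594 -.022 .0928 171.7
```

```text
t 44.7 pos [ 0.5943 -0.0217  0.0934] psi 171.7 F [ 0.4  1.4 -7.7] open mm 8.0 grip 40.0 j6 -1.56
units [-0.001 -0.001 -0.002] 0.0
```

{"fn": "apply_moves", "kwargs": {"increments": "0 0 -0.001 0 -0.95; 0 0 -0.002 0 -0.95; 0 0 -0.003 0 -0.95; 0 0 -0.004 0 -0.95; 0 0 -0.004 0 -0.95; 0 0 -0.004 0 -0.95; 0 0 -0.004 0 -0.95; 0 0 -0.004 0 -0.95"}}

```text
clock: 45.7
ee_pos: [0.5943, -0.0216, 0.0926]
ee_rot: [0.073, 0.997, 0.0, 0.0]
contact_force: [-3.9, 3.6, 4.8]
opening: 0.088
gripper_force: 40.0
```

```bash
python3 go.py
```

```text
t 45.7 pos [ 0.5943 -0.0216  0.0926] psi 171.7 F [-3.9  3.6  4.8] open mm 8.0 grip 40.0 j6 -1.56
```

{"fn": "apply_moves", "kwargs": {"increments": "0 0 0.001 0 -0.95; 0 0 0.001 0 -0.8; 0 0 0.001 0 -0.5; 0 0 0.001 0 -0.1; 0 0 0.001 0 -0.1; 0 0 0.001 0 -0.1; 0 0 0.03 0 -0.1; 0 0 0.1 0 -0.1"}}

```text
clock: 46.7
ee_pos: [0.5938, -0.0217, 0.1224]
ee_rot: [0.073, 0.997, 0.0, -0.001]
contact_force: [0.4, 0.0, 0.1]
opening: 0.45
gripper_force: 0.0
```

{"fn": "apply_moves", "kwargs": {"increments": "0 0 0.2 0 -0.1; 0 0 0.4 0 -0.1; -0.05 0.15 0.5 0 -0.1; -0.15 0.3 0.5 0 -0.1; -0.25 0.45 0.5 0 -0.1; -0.35 0.6 0.5 0 -0.1; -0.45 0.7 0.5 0 -0.1; -0.45 0.7 0.5 0 -0.1"}}

```text
clock: 47.7
ee_pos: [0.4575, 0.1899, 0.273]
ee_rot: [0.071, 0.997, 0.0, 0.0]
contact_force: [-0.5, 0.1, 0.3]
opening: 0.454
gripper_force: 0.0
```

```bash
python3 go.py
python3 - <<'E'
from m import *
t=arm.grab_frame("top");s=arm.grab_frame("scene")
cv2.imwrite("pics/t8.png",t[:,:,::-1]);cv2.imwrite("pics/s8.png",s[:,:,::-1])
a=cv2.resize(t[130:250,270:400,::-1],None,fx=3,fy=3,interpolation=cv2.INTER_CUBIC)
b=cv2.resize(s[140:380,200:395,::-1],None,fx=2,fy=2,interpolation=cv2.INTER_CUBIC)
o=np.zeros((480,780,3),np.uint8);o[:360,:390]=a;o[:,390:]=b;cv2.imwrite("pics/c8.png",o)
E
```

```text
t 47.7 pos [0.4575 0.1899 0.273 ] psi 171.9 F [-0.5  0.1  0.3] open mm 41.3 grip 0.0 j6 -1.16
```

View pics/c8.png

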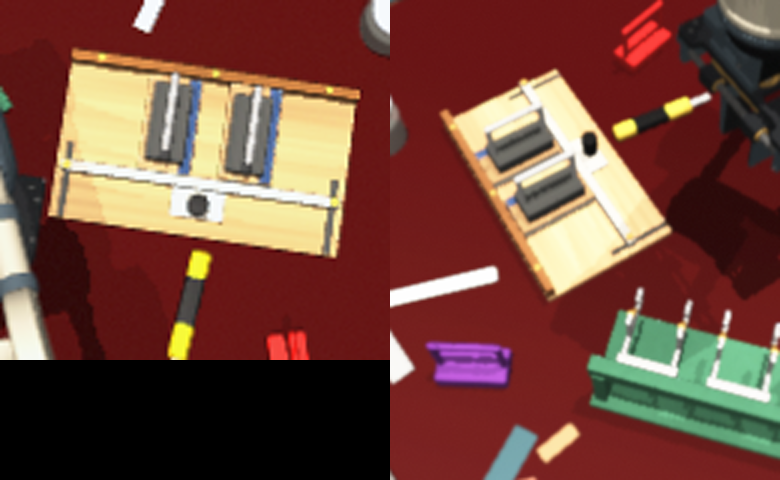

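Both weights stand centred and lengthwise on their notebooks (top crop (170,120) and (250,133)), and hooks 2 and 3 are empty. One last check of the whole table for a hidden third notebook.

View pics/t8.png

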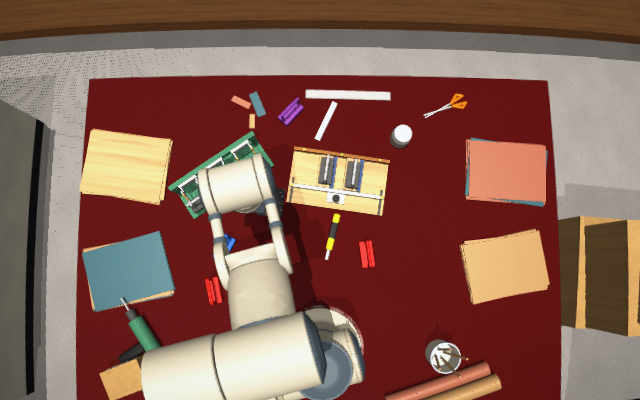

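There is no third notebook on the table, and the jar (402,135), knife (333,237) and bone folder (326,121) are where they were. Handing in.

```bash
python3 -c "
from cell import arm
print(arm.job_done())"
```

```text
the job is handed in; nothing more can be done
None
```

The job is handed in: only two notebooks were present, and both are squared up in the tray with the gauge on its end stop and a weight set lengthwise on the middle of each; weight 1 was left on its hook, and the jar, knife and bone folder were not moved.

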